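# Make up a car kit and a fan kit for the model-making class

## Task

Make up the two kits for the next class. Car kit, in the open cardboard tray: the large motor and the wooden spool, standing upright, one in each compartment. Fan kit, in the plywood case: slide its gate aside, lay the block battery flat in the bay that the gate covers, slide the gate fully back over it, and then stand the small motor upright in the case's other pocket; leave the roll of tape and the yellow carton where they are.

Things in the scene. Friction and masses are not known exactly. Their poses are not given: they have to be found in the camera images.
- car_tray: Open brown cardboard tray fixed to the table, outside 100 (its x) by 159 (its y) mm, walls 5 mm thick and 22 mm high, floor 4 mm thick. A divider 5 mm thick at y = 0 makes two equal compartments, each 90 (x) by 72 (y) mm inside, centred at y = +38.5 and y = -38.5 mm. Origin: centre of its underside, on the table; z up.
- fan_case: Plywood case fixed to the table, outside 106 (x) by 151 (y) mm, floor 4, walls 5 thick; walls along y 36 mm high, end walls and divider (at y = 0) 28 high. Two pockets, each 96 (x) by 68 (y) mm inside: battery bay centred at y = -36.5, covered by the shut gate; motor pocket centred at y = +36.5, which the gate covers when open. Origin: centre of its underside, on the table; z up.
- gate (a joint): Travel of the case's sliding gate in m, along the case's +y: 0 = shut (covers the battery bay), 0.073 = fully open (bay clear, gate over the motor pocket). It starts shut or up to 20 mm ajar; slides with about 1.2 N of friction and stays where it is left, with stops at both ends.
- gate_knob (a point): Middle of the gate's black knob, 41.5 mm above the table. Knob 34 (x) by 14 (y) mm, 18 high (32.5 to 50.5 mm above the table), on the middle of the gate: an aluminium plate 94 (x) by 74 (y) by 4 mm, underside 28.5 mm above the table. Axes as the case's: pinch the knob across y, slide along y.
- large_motor_mid (a point): Large motor: bright steel can with a white lower end, 36 mm diameter, 50 mm tall, standing, with a 10 mm long, 4 mm thick shaft on top. Point: centre of the can, half-way up (25 mm above its underside); z along its axis, up.
- small_motor_mid (a point): Small motor: the same kind of steel can, 24 mm diameter, 34 mm tall, standing, with a 10 mm long, 4 mm thick shaft on top. Point: centre of the can, half-way up (17 mm above its underside); z along its axis, up.
- spool_mid (a point): Wooden spool: round, 44 mm tall, standing; the two end flanges are 38 mm in diameter and 9 mm high, the waist between them 28 mm. Point: its centre, half-way up (22 mm); z along its axis, up.
- battery_mid (a point): Block battery: black box with a copper-coloured end, lying flat, 48 (its x) by 26 (its y) by 17 (z) mm, with two 3 mm studs on its +x end. Point: its centre, half-way up (8.5 mm). It fits the bay under the gate only lying flat.
- tape: Bystander: roll of yellow tape lying flat, a ring 90 mm outside, 76 mm inside, 24 mm high. Origin: centre of its underside. Not to be moved.
- glue_carton: Bystander: yellow carton 150 (its x) by 42 (its y) by 32 mm high, lying. Origin: centre of its underside. Not to be moved.

How it is judged:
On the way, in this order (a step that is already met when the one before it is completed fails the run):
1. the gate is slid aside, clear of the battery bay (value of joint gate above 0.055 m), for 0.2 s.
2. the block battery lies flat in the bay with the gate slid back over it (x of battery_mid in the frame of fan_case between -0.04 and 0.04 m and y of battery_mid in the frame of fan_case between -0.068 and -0.006 m and z of battery_mid in the frame of fan_case between 0.0085 and 0.0165 m and angle between battery_mid's own z axis and vertical below 0.15 rad and value of joint gate below 0.006 m), for 0.2 s.
At the end, for the whole second after the job is handed in: Large motor and spool upright (0.15 rad) on the tray floor (4 mm), one per compartment, either way round; battery flat on the bay floor, gate shut over it (within 6 mm of 0); small motor upright on the floor of the case's other pocket; all released and at rest (all of step 2 and ((x of large_motor_mid in the frame of car_tray between -0.04 and 0.04 m and y of large_motor_mid in the frame of car_tray between 0.008 and 0.07 m and z of large_motor_mid in the frame of car_tray between 0.025 and 0.033 m and angle between each of large_motor_mid, spool_mid's own z axis and vertical below 0.15 rad and x of spool_mid in the frame of car_tray between -0.04 and 0.04 m and y of spool_mid in the frame of car_tray between -0.07 and -0.008 m and z of spool_mid in the frame of car_tray between 0.022 and 0.03 m) or (x of large_motor_mid in the frame of car_tray between -0.04 and 0.04 m and y of large_motor_mid in the frame of car_tray between -0.07 and -0.008 m and z of large_motor_mid in the frame of car_tray between 0.025 and 0.033 m and angle between each of large_motor_mid, spool_mid's own z axis and vertical below 0.15 rad and x of spool_mid in the frame of car_tray between -0.04 and 0.04 m and y of spool_mid in the frame of car_tray between 0.008 and 0.07 m and z of spool_mid in the frame of car_tray between 0.022 and 0.03 m)) and x of small_motor_mid in the frame of fan_case between -0.04 and 0.04 m and y of small_motor_mid in the frame of fan_case between 0.006 and 0.068 m and z of small_motor_mid in the frame of fan_case between 0.017 and 0.025 m and angle between small_motor_mid's own z axis and vertical below 0.15 rad and linear speed of each of large_motor, small_motor, spool, battery below 0.02 m/s); the robot touches nothing.
It fails at once if the roll of tape is pushed more than 25 mm (distance of tape from where it was at the start of the episode above 0.025 m).
It fails at once if the yellow carton is pushed more than 25 mm (distance of glue_carton from where it was at the start of the episode above 0.025 m).
It also fails if it takes over 120 s, if anything falls off the work surface, if the arm or the gripper's body presses on something with over 40 N, if the wrist force passes 120 N, or if a joint passes its speed limit or range.

## Robot

A 6-joint arm with a two-finger parallel gripper is mounted at the origin on the work surface. World frame = base frame: x ahead of the robot, y to its left, z up, the work surface at z = 0. Lengths are in m, angles in rad, forces in N, time in s.
With the tool pointing down it reaches from about 0.3 to 0.875 m from the base axis. Payload 6.4 kg.
Tool frame: the origin (TCP) lies on the centre line of the jaws, within the pads' length; the fingertips stand r.tips_ahead ahead of it and the grasp point (between the pads) lies 11 mm behind it (r.tips_ahead is the distance from the TCP to the fingertips, in m); z points along the fingers, y is the line along which they close (so a half turn about z gives the same grasp; the last joint's range is limited). The gripper opens to 85 mm and grips with 20 to 120 N. Pads are 22 mm wide; open, the fingers measure 114 mm over their backs; the gripper's body (76 mm by 85 mm) begins 54 mm behind the grasp point. The pads swing forward as they close: fully open they stand 13 mm farther back than shut.
Start: joints at [-1.478, 0.181, 1.607, -0, 1.354, -0.206], TCP at [0.169, -0.55, 0.239] pointing down, gripper open.
Joint ranges: [-2.99, 2.99], [-0.89, 2.07], [0.3, 2.58], [-1.14, 4.28], [0, 2.63], [-3.12, 3.12]. Speed limits (rad/s): [2.57, 2.57, 3.01, 3.14, 3.14, 3.14].

## Interface

Orientations are given as a rotation vector (axis times angle).
In Python, from bench import telemetry, optics, job, r gives the robot as it stands.
- The arm moves only by the tool arm_command, never from a script. Its argument "deltas" is a list of rows, each a list of 7 numbers: the turn, a rotation vector about the tool's x, y, z in degrees, then the shift along the tool's x, y, z in mm, then the closure in counts, from 0 (fully open) to 255 (shut). In form: [[rx, ry, rz, dx, dy, dz, fingers], ...]. A call has 1 to 5 rows; each row shifts and turns the commanded pose from where the row before left it, along the tool's axes as they then stand; what a row does not reach is not made up. A row lasts 1/10 s, in which the tool goes at most 50 mm and 8.59 degrees, less where a joint would pass 70% of its speed; a pose out of reach is approached as far as the arm can. A call with a gripper value outside its range is refused whole. The fingers move at their own pace and stop on an object; the grip force is fixed at half the most. Time passes only in rows, so rows that do not move let the fingers close. It gives the time, the measured TCP pose, the force, the opening and the grip force at its end, in the units of the state.
- telemetry.observe(): the state, without advancing time (a new reading comes with each control period).
- optics.grab_frame(name): name is "side" or "top" or "wrist"; returns the picture (480x640x3 uint8, red, green, blue); there is no depth.
- optics.calibration(name): a dict with "vertical_fov" (degrees; the focal length in pixels is half the picture's height over the tangent of half this angle, whatever the lens; pixels are square), "cx", "cy" (the principal point, pixels), "pose" (4x4, takes a point from camera to world coordinates). Camera axes: x right, y down, z forward; pixel columns grow to the right and rows downward; lengths in m; the calibration is good to about 2 mm. A picture is of the moment at which its call begins: read the wrist's pose just before it. calibration takes no time and is no camera call; for the wrist camera it gives the pose at the moment of the call.
- job.hand_in(): hands the job in; it is judged then, once.
Trained networks look in the newest picture that a camera, given by its name, has taken for a name from the list of things; names that differ only in an ending like _2 or _b are one class to them, and where a whole thing is asked for, a point or a joint stands for the part that bears it (a point fixed in the world has none). Each returns a list of dicts, best first, with "score" (0 to 1); they miss things now and then, are a little off and sometimes report something else, mostly with a low value. They report only what shows in the picture. A call takes as long as a camera call.
- optics.regions_of(query, camera): "region" (480x640 bool, what is visible of it) and "bbox" ([centre column, centre row, width, height] in pixels, round what is visible of it).
The state is a dict: "time_s": time; "qpos": joint angles; "qd": joint speeds; "joint_efforts": joint torques, N m; "tcp_pos": TCP position; "tcp_rot": TCP orientation; "ft_force": force on the tool from outside, world axes, zero at the start; "moment": the same for the moment, N m; "gripper_width": finger opening in m; "grasp_force": force on a finger pad.
Only numpy, scipy, OpenCV 4.12 (cv2) and the standard library are available. Lean on these libraries where they do the work, as an engineer would, in place of code of your own. Each camera call takes 0.05 s, during which the arm holds its last target. There are 200 camera calls.

## Working session

There is one attempt and no reset: what is moved stays moved. The work goes in short steps, Python scripts to look and compute and a tool call to move; the robot and the scene stay as the last step left them, time stands still between calls to the robot, and variables do not carry over. Pictures are saved under pics/ and viewed, at most 15 in all, crops included, and the job is handed in when it is done.

Besides the shell and the picture viewer there is one more tool, called after "Request:" by a JSON object that holds its "method" and its "body", one argument or row to a line. arm_command: Moves the arm, as the interface text tells. Its arguments: {"type":"object","properties":{"deltas":{"type":"array"}},"required":["deltas"]}

```bash
mkdir -p pics; ls; cat > look.py <<'E'
import numpy as np,cv2
from bench import telemetry, optics, job, r
def grab(c,fn=None):
    im=optics.grab_frame(c); cal=optics.calibration(c)
    if fn: cv2.imwrite('pics/'+fn,im[:,:,::-1])
    return im,cal
def ray(cal,u,v):
    f=240/np.tan(np.radians(cal['vertical_fov'])/2); P=np.array(cal['pose'])
    d=P[:3,:3]@np.array([(u-cal['cx'])/f,(v-cal['cy'])/f,1]); return P[:3,3],d
def onz(cal,u,v,z):
    o,d=ray(cal,u,v); return o+d*(z-o[2])/d[2]
def proj(cal,p):
    f=240/np.tan(np.radians(cal['vertical_fov'])/2); P=np.array(cal['pose'])
    q=P[:3,:3].T@(np.array(p)-P[:3,3]); return q[0]/q[2]*f+cal['cx'],q[1]/q[2]*f+cal['cy']
E
python3 - <<'E'
from look import *
s=telemetry.observe(); print(s['time_s'],s['tcp_pos'],s['tcp_rot'],s['gripper_width'],r.tips_ahead)
im,cal=grab('top','top.png'); im2,cal2=grab('side','side.png')
np.set_printoptions(precision=4,suppress=True)
for c in(cal,cal2):print(c['vertical_fov'],c['cx'],c['cy'],np.array(c['pose']))
H={'car_tray':.022,'fan_case':.03,'gate_knob':.0505,'large_motor_mid':.05,'small_motor_mid':.034,'spool_mid':.044,'battery_mid':.017,'tape':.024,'glue_carton':.032}
for n,h in H.items():
  for d in optics.regions_of(n,'top')[:2]:
    m=d['region']; ys,xs=np.nonzero(m)
    if len(xs)<5: continue
    c=np.array([[xs.mean(),ys.mean()]])
    w=np.array([onz(cal,x,y,h)[:2] for x,y in zip(xs,ys)],np.float32)
    print(n,round(d['score'],2),np.round(d['bbox']),'mean',w.mean(0),'rect',cv2.minAreaRect(w))
E
```

```text
pics
0.0 [ 0.16921019 -0.54895566  0.23836983] [-3.10484976e+00 -4.67254160e-01 -1.25146902e-04] 0.08549588649700822 0.008
45.9494593962806 327.84798067620613 242.6616600986638 [[-0.0076 -0.9978  0.0654  0.5415]
 [-0.9999  0.0082  0.0091  0.0855]
 [-0.0096 -0.0654 -0.9978  1.1633]
 [ 0.      0.      0.      1.    ]]
49.95734046459765 309.92447283693355 235.6466792101911 [[-0.7544 -0.3312  0.5668 -0.0678]
 [-0.6562  0.4055 -0.6364  0.8384]
 [-0.0191 -0.852  -0.5232  0.6759]
 [ 0.      0.      0.      1.    ]]
car_tray 0.74 [438. 249.  82.  48.] mean [ 0.6021 -0.1296] rect ((0.601648211479187, -0.1297103613615036), (0.10045377910137177, 0.16144579648971558), 1.6071444749832153)
fan_case 0.61 [286. 252.  88.  68.] mean [0.5958 0.1766] rect ((0.5961382389068604, 0.17668184638023376), (0.15144729614257812, 0.10710311681032181), 75.54945373535156)
gate_knob 0.87 [295. 256.  49.  50.] mean [0.5893 0.1538] rect ((0.5895837545394897, 0.15376552939414978), (0.0769348219037056, 0.09448640048503876), 76.61700439453125)
large_motor_mid 0.85 [408. 324.  22.  23.] mean [ 0.4599 -0.0618] rect ((0.46
[... 436 characters left out ...]
8.18167877197266)
battery_mid 0.65 [287. 254.  89.  70.] mean [0.5963 0.1773] rect ((0.5966198444366455, 0.1775883138179779), (0.15487243235111237, 0.11099229753017426), 75.5884017944336)
battery_mid 0.64 [343. 324.  20.  31.] mean [0.4539 0.0674] rect ((0.4543644189834595, 0.06732387840747833), (0.027636192739009857, 0.05255543440580368), 66.10900115966797)
tape 0.79 [385. 143.  46.  48.] mean [ 0.8193 -0.0249] rect ((0.8175865411758423, -0.021847713738679886), (0.08666949719190598, 0.09322488307952881), 62.57034683227539)
glue_carton 0.62 [152. 289.  38.  78.] mean [0.5292 0.4485] rect ((0.5293117165565491, 0.4483656883239746), (0.05008002743124962, 0.14967212080955505), 82.45547485351562)
```

```bash
python3 - <<'E'
import cv2
a=cv2.imread('pics/top.png')[190:390,190:560]
cv2.imwrite('pics/topc.png',cv2.resize(a,None,fx=2.16,fy=2.16,interpolation=cv2.INTER_CUBIC))
E
```

```text
(no output)
```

View pics/topc.png

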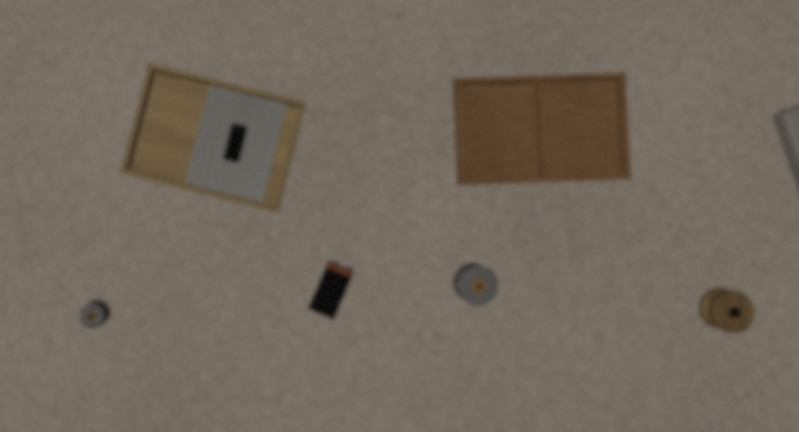

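View pics/side.png

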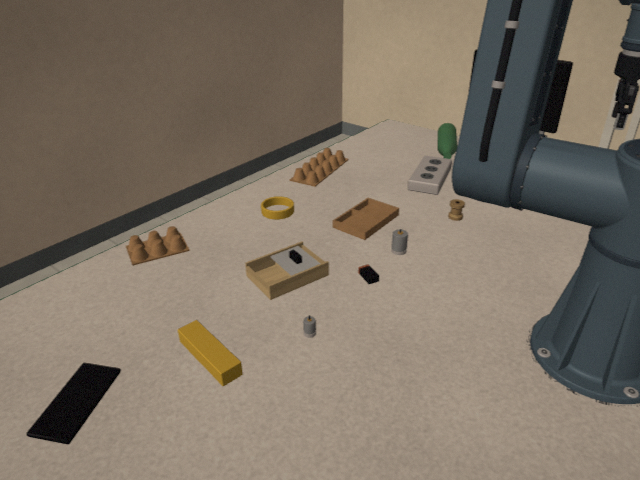

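The top view shows the case at upper left, yawed about -14.5°, with its gate ajar (black knob at crop 235,142). The car tray is at upper right. Along the bottom, from left to right: small motor (92,314), battery (330,290, copper end up and to the right), large motor (476,285) and spool (735,310). The side view agrees; the tape and carton are clear of the work area.

```bash
python3 - <<'E'
from look import *
np.set_printoptions(precision=4,suppress=True)
cal=optics.calibration('top'); im=cv2.imread('pics/top.png')
cr=lambda x,y:(190+x/2.16,190+y/2.16)
k=im[190:390,190:560].astype(int).sum(2)[50:90,90:130]
ys,xs=np.nonzero(k<150); u,v=190+90+xs.mean(),190+50+ys.mean()
print('knob',len(xs),u,v,onz(cal,u,v,.05))
for n,x,y,z in[('lm shaft',479,286,.06),('lm top',476,284,.05),('sm shaft',92,316,.044),('spool top',735,310,.044),
 ('case c1',150,66,.036),('c2',303,103,.036),('c3',279,209,.036),('c4',123,171,.036),('tray1',453,79,.022),('t2',625,73,.022),('t3',629,178,.022),('t4',458,184,.022)]:
  print(n,onz(cal,*cr(x,y),z)[:2])
w=optics.calibration('wrist'); s=telemetry.observe()
from scipy.spatial.transform import Rotation as R
Rt=R.from_rotvec(s['tcp_rot']).as_matrix(); P=np.array(w['pose'])
print('cam in tcp',Rt.T@(P[:3,3]-s['tcp_pos']),Rt.T@P[:3,:3],w['vertical_fov'])
E
```

```text
knob 100 298.42 255.64 [0.5894 0.1538 0.05  ]
lm shaft [ 0.4581 -0.0654]
lm top [ 0.4592 -0.0641]
sm shaft [0.4323 0.2842]
spool top [ 0.4338 -0.2985]
case c1 [0.661  0.2325]
c2 [0.6254 0.0909]
c3 [0.5279 0.1137]
c4 [0.5639 0.2574]
tray1 [ 0.6478 -0.0496]
t2 [ 0.6521 -0.2103]
t3 [ 0.554  -0.2116]
t4 [ 0.5497 -0.0527]
cam in tcp [ 0.083  -0.0002 -0.1347] [[ 0.0005 -0.9465 -0.3228]
 [ 1.      0.0003  0.0007]
 [-0.0006 -0.3228  0.9465]] 70.60793779345107
```

Request:
{"method": "arm_command", "body": {
  "deltas": [
    [0,0,0,34,-30.5,0,100],
    [0,0,0,34,-30.5,0,100],
    [0,0,0,34,-30.5,0,100],
    [0,0,0,34,-30.5,0,100],
    [0,0,0,34,-30.5,0,100]
  ]
}}

```text
time_s: 1.05
tcp_pos: [0.2875, -0.3522, 0.2394]
tcp_rot: [3.106, 0.467, 0.001]
ft_force: [-0.4, 0.1, 0.4]
gripper_width: 0.0519
grasp_force: 0.0
```

Request:
{"method": "arm_command", "body": {
  "deltas": [
    [0,0,0,34,-30.5,0,100],
    [0,0,0,34,-30.5,0,100],
    [0,0,0,34,-30.5,0,100],
    [0,0,0,34,-30.5,0,100],
    [0,0,0,34,-30.5,0,100]
  ]
}}

```text
time_s: 1.55
tcp_pos: [0.4052, -0.1563, 0.2397]
tcp_rot: [3.106, 0.467, 0.001]
ft_force: [1.4, -1.6, 0.2]
gripper_width: 0.0522
grasp_force: 0.0
```

Request:
{"method": "arm_command", "body": {
  "deltas": [
    [0,0,0,34,-30.5,0,100],
    [0,0,0,34,-30.5,0,100],
    [0,0,0,34,-30.5,0,100],
    [0,0,0,34,-30.5,0,100],
    [0,0,0,0,0,0,100]
  ]
}}

```text
time_s: 2.05
tcp_pos: [0.5002, 0.0031, 0.2395]
tcp_rot: [-3.104, -0.476, -0.002]
ft_force: [0.2, -0.2, -0.5]
gripper_width: 0.0521
grasp_force: 0.0
```

Request:
{"method": "arm_command", "body": {
  "deltas": [
    [0,0,8,0,0,0,100],
    [0,0,8,0,0,0,100],
    [0,0,8,0,0,0,100],
    [0,0,7,0,0,0,100],
    [0,0,0,0,0,0,100]
  ]
}}

```text
time_s: 2.55
tcp_pos: [0.4983, -0.0018, 0.2394]
tcp_rot: [3.118, -0.382, 0.0]
ft_force: [-0.4, -0.2, -0.9]
gripper_width: 0.0519
grasp_force: 0.0
```

```bash
cat > go.py <<'E'
# usage: go.py x y z yaw_deg -> remaining turn about tool z, and shift in the present tool axes / after the turn
import sys
from look import *
from scipy.spatial.transform import Rotation as R
def show(x,y,z,yaw,s=None):
    s=s or telemetry.observe(); Rt=R.from_rotvec(s['tcp_rot']).as_matrix()
    y0=np.degrees(np.arctan2(Rt[1,0],Rt[0,0])); t=-((yaw-y0+180)%360-180)
    d=np.array([x,y,z])-s['tcp_pos']; a=np.radians(yaw); c,sn=np.cos(a),np.sin(a)
    print('t',round(s['time_s'],2),'pos',np.round(s['tcp_pos'],4),'yaw',round(y0,1),'w',round(s['gripper_width'],4),'j6',round(s['qpos'][5],2),'tilt',round(np.degrees(np.arccos(-Rt[2,2])),2),
     '| rz',round(t,1),'now',np.round(Rt.T@d*1000,1),'after turn',np.round([(c*d[0]+sn*d[1])*1000,(sn*d[0]-c*d[1])*1000,-d[2]*1000],1))
if __name__=='__main__': show(*map(float,sys.argv[1:5]))
E
python3 go.py .5894 .1538 .238 -14.3; python3 - <<'E'
from look import *
grab('wrist','w1.png')
E
```

```text
t 2.55 pos [ 0.4983 -0.0018  0.2394] yaw -14.0 w 0.0519 j6 1.57 tilt 0.01 | rz 0.3 now [  50.8 -173.     1.3] after turn [  49.8 -173.3    1.4]
```

View pics/w1.png

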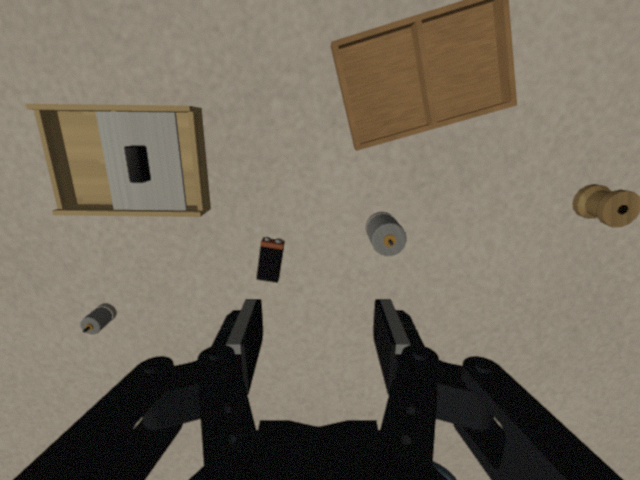

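The wrist view shows the whole scene: knob (137,163), case corners (28,104), (192,106), (203,215) and (54,212), battery (271,259), large motor shaft (390,240), small motor shaft (87,328), spool top (622,208), tray (332,43)-(516,104).

```bash
python3 - <<'E'
from look import *
np.set_printoptions(precision=4,suppress=True)
cal=optics.calibration('wrist')
for n,x,y,z in[('lm shaft',390,240,.06),('sm shaft',87,328,.044),('spool top',622,208,.044),('knob',136,163,.05),('bat far',272,245,.017),('bat near',268,279,.017),
 ('case c1',28,104,.036),('c2',192,106,.036),('c3',203,215,.036),('c4',54,212,.036),('tray1',332,43,.022),('t3',516,104,.022),('t4',357,150,.022)]:
  print(n,onz(cal,x,y,z)[:2])
for n,z in[('gate_knob',.04),('large_motor_mid',.025),('small_motor_mid',.017),('spool_mid',.022),('battery_mid',.0085),('battery_mid',.017)]:
  for d in optics.regions_of(n,'wrist')[:1]:
    ys,xs=np.nonzero(d['region']); w=np.array([onz(cal,x,y,z)[:2] for x,y in zip(xs,ys)],np.float32)
    print(n,round(d['score'],2),np.round(d['bbox']),w.mean(0),cv2.minAreaRect(w))
E
```

```text
lm shaft [ 0.4615 -0.0655]
sm shaft [0.4335 0.2809]
spool top [ 0.4338 -0.2975]
knob [0.5889 0.1507]
bat far [0.4708 0.0572]
bat near [0.432  0.0733]
case c1 [0.6626 0.2335]
c2 [0.6251 0.0869]
c3 [0.5246 0.1126]
c4 [0.5637 0.2593]
tray1 [ 0.647  -0.0517]
t3 [ 0.5547 -0.2122]
t4 [ 0.5491 -0.0549]
gate_knob 0.78 [143. 159.  92. 100.] [0.5897 0.1489] ((0.587940514087677, 0.1494523584842682), (0.07457093149423599, 0.09110021591186523), 76.26988983154297)
large_motor_mid 0.79 [386. 233.  41.  42.] [ 0.4565 -0.0665] ((0.45685240626335144, -0.0672406479716301), (0.05282890051603317, 0.03720217943191528), 13.937036514282227)
small_motor_mid 0.69 [ 98. 319.  37.  33.] [0.4305 0.2872] ((0.43033382296562195, 0.2879970073699951), (0.025532983243465424, 0.055427681654691696), 27.31858253479004)
spool_mid 0.9 [606. 208.  67.  46.] [ 0.4316 -0.2997] ((0.43048641085624695, -0.2989713251590729), (0.07900650799274445, 0.04058247059583664), 65.21566009521484)
battery_mid 0.68 [143. 160.  89.  99.] [0.5909 0.1652] ((0.5883468389511108, 0.16604505479335785), (0.08127635717391968, 0.1011856347322464), 75.72814178466797)
battery_mid 0.68 [143. 160.  89.  99.] [0.5907 0.1609] ((0.5881274342536926, 0.16168516874313354), (0.07938636839389801, 0.09883271157741547), 75.7281265258789)
```

Request:
{"method": "arm_command", "body": {
  "deltas": [
    [0,0,0,10,-34.5,5,100],
    [0,0,0,10,-34.5,5,100],
    [0,0,0,10,-34.5,5,100],
    [0,0,0,10,-34.5,5,100],
    [0,0,0,10,-34.5,5,100]
  ]
}}

```text
time_s: 3.4
tcp_pos: [0.589, 0.1555, 0.214]
tcp_rot: [3.119, -0.378, 0.0]
ft_force: [0.6, -0.2, 1.0]
gripper_width: 0.0518
grasp_force: 0.0
```

Request:
{"method": "arm_command", "body": {
  "deltas": [
    [0,0,0,0,0,35,100],
    [0,0,0,0,0,35,100],
    [0,0,0,0,0,25,100],
    [0,0,0,0,0,0,100]
  ]
}}

```text
time_s: 3.8
tcp_pos: [0.5852, 0.154, 0.1148]
tcp_rot: [3.117, -0.378, -0.013]
ft_force: [-1.3, -0.0, -0.2]
gripper_width: 0.0515
grasp_force: 0.0
```

```bash
python3 - <<'E'
from look import *
grab('wrist','w2.png')
E
python3 go.py .5894 .1538 .044 -14.3
```

```text
t 3.85 pos [0.5869 0.1541 0.1175] yaw -13.8 w 0.0517 j6 1.87 tilt 0.25 | rz 0.5 now [ 2.8 -0.4 73.4] after turn [ 2.5 -0.3 73.5]
```

View pics/w2.png

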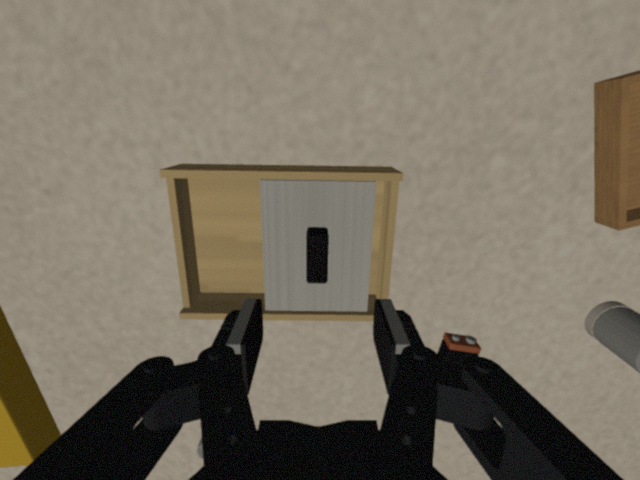

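The knob (317,255) sits centred between the fingers in the closing direction. I'll descend and pinch it.

Request:
{"method": "arm_command", "body": {
  "deltas": [
    [0,0,0.4,2.5,0,25,100],
    [0,0,0,0,0,25,100],
    [0,0,0,0,0,22,100],
    [0,0,0,0,0,0,150],
    [0,0,0,0,0,0,255]
  ]
}}

```text
time_s: 4.35
tcp_pos: [0.592, 0.1536, 0.0491]
tcp_rot: [-3.117, 0.39, -0.003]
ft_force: [1.1, -1.1, 1.0]
gripper_width: 0.0241
grasp_force: 0.0
```

Request:
{"method": "arm_command", "body": {
  "deltas": [
    [0,0,0,0,0,0,255],
    [0,0,0,0,0,0,255],
    [0,0,0,0,0,0,255],
    [0,0,0,0,0,0,255]
  ]
}}

```text
time_s: 4.75
tcp_pos: [0.5927, 0.1536, 0.05]
tcp_rot: [-3.117, 0.39, -0.006]
ft_force: [-1.8, 0.1, 7.4]
gripper_width: 0.012
grasp_force: 60.3
```

```bash
python3 go.py .5894 .1538 .044 -14.3
```

```text
t 4.75 pos [0.5927 0.1536 0.05  ] yaw -14.3 w 0.012 j6 1.88 tilt 0.23 | rz 0.0 now [-3.2  0.6  5.9] after turn [-3.2  0.6  6. ]
```

Request:
{"method": "arm_command", "body": {
  "deltas": [
    [0,0,0,0,-10,-1,255],
    [0,0,0,0,-14,0,255],
    [0,0,0,0,-14,0,255],
    [0,0,0,0,-12,0,255],
    [0,0,0,0,-7,0,255]
  ]
}}

```text
time_s: 5.25
tcp_pos: [0.6074, 0.2104, 0.05]
tcp_rot: [-3.117, 0.388, -0.008]
ft_force: [0.3, -21.0, 8.2]
gripper_width: 0.0118
grasp_force: 60.6
```

Request:
{"method": "arm_command", "body": {
  "deltas": [
    [0,0,0,0,0,0,255],
    [0,0,0,0,0,0,255],
    [0,0,0,0,0,0,255]
  ]
}}

```text
time_s: 5.55
tcp_pos: [0.6073, 0.2101, 0.05]
tcp_rot: [-3.116, 0.389, -0.008]
ft_force: [4.5, -1.7, 5.4]
gripper_width: 0.0121
grasp_force: 60.5
```

```bash
python3 go.py .595 .175 .05 -14.3
```

```text
t 5.55 pos [0.6073 0.2101 0.05  ] yaw -14.2 w 0.0121 j6 1.97 tilt 0.29 | rz 0.1 now [-3.3 37.  -0.1] after turn [-3.2 37.  -0. ]
```

Request:
{"method": "arm_command", "body": {
  "deltas": [
    [0,0,0,0,0,0,100],
    [0,0,0,0,0,0,100],
    [0,0,0,0,0,-20,100],
    [0,0,0,0,0,-30,100],
    [0,0,0,0,0,-30,100]
  ]
}}

```text
time_s: 6.05
tcp_pos: [0.6031, 0.2094, 0.1274]
tcp_rot: [3.117, -0.389, -0.007]
ft_force: [0.2, 0.7, -0.2]
gripper_width: 0.052
grasp_force: 0.0
```

Request:
{"method": "arm_command", "body": {
  "deltas": [
    [0,0,0,-22.8,35.4,0,80],
    [0,0,0,-22.8,35.4,0,80],
    [0,0,0,-22.8,35.4,0,80],
    [0,0,0,-22.8,35.4,0,80],
    [0,0,0,-22.8,35.4,0,80]
  ]
}}

```text
time_s: 6.55
tcp_pos: [0.4484, 0.0653, 0.1274]
tcp_rot: [-3.117, 0.389, 0.004]
ft_force: [0.1, -1.6, 0.6]
gripper_width: 0.0589
grasp_force: 0.0
```

Request:
{"method": "arm_command", "body": {
  "deltas": [
    [0,0,4.5,0,0,0,80],
    [0,0,4.5,0,0,0,80],
    [0,0,0,0,0,0,80],
    [0,0,0,0,0,0,80]
  ]
}}

```text
time_s: 6.95
tcp_pos: [0.4503, 0.0659, 0.1279]
tcp_rot: [-3.078, 0.63, 0.002]
ft_force: [0.3, 0.9, -0.4]
gripper_width: 0.0585
grasp_force: 0.0
```

```bash
python3 go.py .453 .066 .012 -23.5;  python3 - <<'E'
from look import *
im,c=grab('wrist','w3.png'); t,ct=grab('top')
np.set_printoptions(precision=4,suppress=True)
for n,cam,cc in(('battery_mid','wrist',c),):
  for d in optics.regions_of(n,cam)[:2]:
    ys,xs=np.nonzero(d['region']); w=np.array([onz(cc,x,y,.017)[:2] for x,y in zip(xs,ys)],np.float32)
    print(n,round(d['score'],2),np.round(d['bbox']),w.mean(0),cv2.minAreaRect(w))
E
```

```text
t 6.95 pos [0.4503 0.0659 0.1279] yaw -23.1 w 0.0585 j6 1.86 tilt 0.08 | rz 0.4 now [  2.6  -1.2 115.9] after turn [  2.4  -1.2 115.9]
battery_mid 0.92 [317. 237.  38.  65.] [0.4548 0.0654] ((0.45437607169151306, 0.06553883850574493), (0.025858649984002113, 0.052179913967847824), 66.16283416748047)
battery_mid 0.46 [ 51. 121.  99. 169.] [0.6014 0.2099] ((0.6078362464904785, 0.21918287873268127), (0.07726790755987167, 0.10124031454324722), 75.30742645263672)
```

View pics/w3.png

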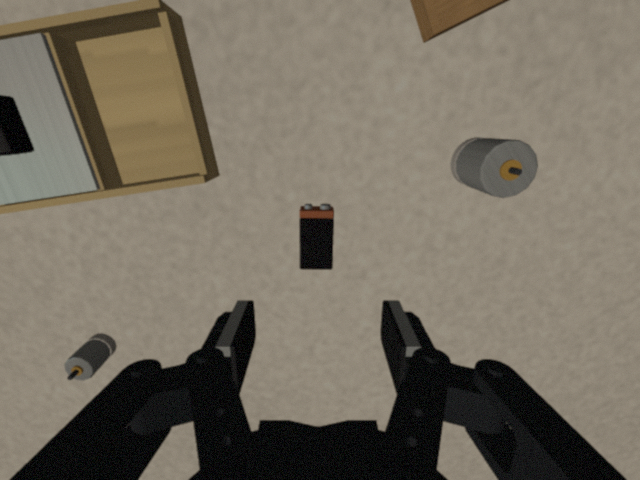

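The bay is open and clear, and the battery (317,237) is centred between the fingers and aligned with them. I'll descend and grip it.

Request:
{"method": "arm_command", "body": {
  "deltas": [
    [0,0,0.4,2,-0.6,30,80],
    [0,0,0,0,0,30,80],
    [0,0,0,0,0,30,80],
    [0,0,0,0,0,24,80],
    [0,0,0,0,0,0,80]
  ]
}}

```text
time_s: 7.6
tcp_pos: [0.4498, 0.0656, 0.0113]
tcp_rot: [3.074, -0.643, -0.011]
ft_force: [-0.3, 0.7, -0.9]
gripper_width: 0.0589
grasp_force: 0.0
```

Request:
{"method": "arm_command", "body": {
  "deltas": [
    [0,0,0,0,0,0,160],
    [0,0,0,0,0,0,255],
    [0,0,0,0,0,0,255],
    [0,0,0,0,0,0,255],
    [0,0,0,0,0,0,255]
  ]
}}

```text
time_s: 8.1
tcp_pos: [0.4544, 0.065, 0.016]
tcp_rot: [-3.074, 0.644, -0.005]
ft_force: [-1.6, 0.8, 6.5]
gripper_width: 0.0239
grasp_force: 59.6
```

Request:
{"method": "arm_command", "body": {
  "deltas": [
    [0,0,0,0,0,-15,255],
    [0,0,0,0,0,-30,255],
    [0,0,0,0,0,-35,255],
    [0,0,0,0,0,-20,255],
    [0,0,0,0,0,0,255]
  ]
}}

```text
time_s: 8.6
tcp_pos: [0.4557, 0.0649, 0.1182]
tcp_rot: [-3.074, 0.644, -0.013]
ft_force: [-0.3, -0.6, -0.3]
gripper_width: 0.0242
grasp_force: 59.1
```

```bash
python3 go.py .588 .138 .11 75.7
```

```text
t 8.6 pos [0.4557 0.0649 0.1182] yaw -23.7 w 0.0242 j6 1.87 tilt 0.46 | rz -99.4 now [  91.8 -120.     9.2] after turn [103.5 110.2   8.2]
```

Request:
{"method": "arm_command", "body": {
  "deltas": [
    [0,0,0,23,-30,0,255],
    [0,0,0,23,-30,0,255],
    [0,0,0,23,-30,0,255],
    [0,0,0,23,-30,0,255],
    [0,0,-8.4,0,0,0,255]
  ]
}}

```text
time_s: 9.1
tcp_pos: [0.5882, 0.1397, 0.1132]
tcp_rot: [-3.113, 0.413, -0.003]
ft_force: [0.5, -0.6, 0.3]
gripper_width: 0.0241
grasp_force: 59.2
```

Request:
{"method": "arm_command", "body": {
  "deltas": [
    [0,0,-8.3,0,0,0,255],
    [0,0,-8.3,0,0,0,255],
    [0,0,-8.3,0,0,0,255],
    [0,0,-8.3,0,0,0,255],
    [0,0,-8.3,0,0,0,255]
  ]
}}

```text
time_s: 9.6
tcp_pos: [0.5846, 0.138, 0.113]
tcp_rot: [-3.057, -0.722, 0.002]
ft_force: [-0.4, -0.5, -0.2]
gripper_width: 0.0245
grasp_force: 59.2
```

Request:
{"method": "arm_command", "body": {
  "deltas": [
    [0,0,-8.3,0,0,0,255],
    [0,0,-8.3,0,0,0,255],
    [0,0,-8.3,0,0,0,255],
    [0,0,-8.3,0,0,0,255],
    [0,0,-8.3,0,0,0,255]
  ]
}}

```text
time_s: 10.1
tcp_pos: [0.5846, 0.138, 0.1131]
tcp_rot: [-2.603, -1.758, 0.002]
ft_force: [-0.3, 0.8, -0.3]
gripper_width: 0.0243
grasp_force: 59.2
```

Request:
{"method": "arm_command", "body": {
  "deltas": [
    [0,0,-8,0,0,0,255],
    [0,0,0,0,0,0,255],
    [0,0,0,0,0,0,255]
  ]
}}

```text
time_s: 10.4
tcp_pos: [0.5848, 0.138, 0.1135]
tcp_rot: [-2.483, -1.923, 0.001]
ft_force: [-0.2, -0.6, -0.7]
gripper_width: 0.0244
grasp_force: 59.2
```

```bash
python3 - <<'E'
from look import *
grab('wrist','w4.png')
E
python3 go.py .588 .139 .021 75.7
```

```text
t 10.45 pos [0.5849 0.1381 0.1137] yaw 75.5 w 0.024 j6 0.29 tilt 0.05 | rz -0.2 now [ 1.7  2.8 92.7] after turn [ 1.7  2.8 92.7]
```

View pics/w4.png

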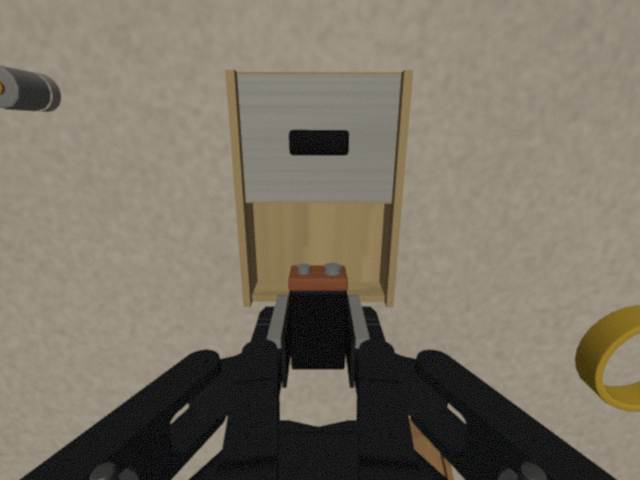

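The battery is held straight and level (318,330), lined up with the bay (x centre about col 319). I'll check the bay centre from the end-wall edges in this view.

```bash
python3 - <<'E'
from look import *
np.set_printoptions(precision=4,suppress=True)
c=optics.calibration('wrist'); u=np.array([.247,.969])
a=onz(c,319,303,.028)[:2]; b=onz(c,319,71,.028)[:2]; d=onz(c,319,142,.0505)[:2]
print(a,b,(b-a)@u,'centre',(a+b)/2,'bay',(a+b)/2-.0365*u,'knob',d, d-.073*u)
P=np.array(c['pose']);bf=onz(c,319,266,.110)[:2];print('copper end',bf)
E
```

```text
[0.5761 0.1009] [0.614  0.2488] 0.15274746419358953 centre [0.5951 0.1749] bay [0.586  0.1395] knob [0.6043 0.2111] [0.5862 0.1404]
copper end [0.5916 0.1626]
```

Request:
{"method": "arm_command", "body": {
  "deltas": [
    [0,0,0,1.7,0.8,30,255],
    [0,0,0,0,0,30,255],
    [0,0,0,0,0,20,255],
    [0,0,0,0,0,8,255],
    [0,0,0,0,0,0,255]
  ]
}}

```text
time_s: 10.95
tcp_pos: [0.5854, 0.1395, 0.025]
tcp_rot: [-2.48, -1.925, 0.003]
ft_force: [0.5, 0.2, -0.9]
gripper_width: 0.0241
grasp_force: 59.2
```

```bash
python3 go.py .586 .1395 .020 75.7
```

```text
t 10.95 pos [0.5854 0.1395 0.025 ] yaw 75.6 w 0.0241 j6 0.29 tilt 0.15 | rz -0.1 now [0.2 0.5 5. ] after turn [0.2 0.5 5. ]
```

Request:
{"method": "arm_command", "body": {
  "deltas": [
    [0,0,0,0,0,4.5,255],
    [0,0,0,0,0,0,255],
    [0,0,0,0,0,0,120],
    [0,0,0,0,0,0,120],
    [0,0,0,0,0,0,120]
  ]
}}

```text
time_s: 11.45
tcp_pos: [0.587, 0.1395, 0.0225]
tcp_rot: [2.48, 1.928, 0.002]
ft_force: [0.2, -0.1, -0.7]
gripper_width: 0.0446
grasp_force: 0.0
```

Request:
{"method": "arm_command", "body": {
  "deltas": [
    [0,0,0,0,0,-20,120],
    [0,0,0,0,0,-30,120],
    [0,0,0,0,0,-45,120],
    [0,0,0,0,0,0,120]
  ]
}}

```text
time_s: 11.85
tcp_pos: [0.5911, 0.1398, 0.124]
tcp_rot: [2.475, 1.924, 0.015]
ft_force: [1.1, 0.2, 0.1]
gripper_width: 0.045
grasp_force: 0.0
```

```bash
python3 - <<'E'
from look import *
grab('wrist','w5.png')
E
python3 go.py .606 .2105 .05 -14.2
```

```text
t 11.9 pos [0.5895 0.1397 0.1211] yaw 75.7 w 0.0452 j6 0.29 tilt 0.47 | rz 89.9 now [72.5 -2.  71.3] after turn [ -1.4 -72.7  71.1]
```

View pics/w5.png

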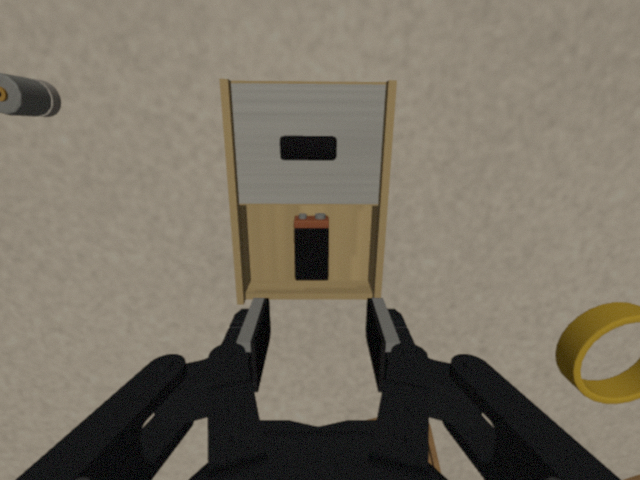

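The battery lies flat in the bay (311,248) and the gate is clear. I'll close it by pushing the knob from its far side with shut fingers, which needs no turn.

Request:
{"method": "arm_command", "body": {
  "deltas": [
    [0,0,0,32,-1,0,255],
    [0,0,0,32,-1,0,255],
    [0,0,0,32,0,0,255],
    [0,0,0,0,0,30,255],
    [0,0,0,0,0,30,255]
  ]
}}

```text
time_s: 12.4
tcp_pos: [0.6085, 0.2344, 0.0561]
tcp_rot: [2.478, 1.93, 0.002]
ft_force: [0.7, -0.3, -0.3]
gripper_width: 0.0
grasp_force: 0.0
```

Request:
{"method": "arm_command", "body": {
  "deltas": [
    [0,0,0,0,0,11,255],
    [0,0,0,0,0,0,255],
    [0,0,0,-5,0,0,255],
    [0,0,0,-15,0,0,255],
    [0,0,0,-15,0,0,255]
  ]
}}

```text
time_s: 12.9
tcp_pos: [0.6001, 0.1982, 0.0472]
tcp_rot: [2.479, 1.928, 0.003]
ft_force: [-0.0, 1.3, 1.1]
gripper_width: -0.0002
grasp_force: 0.8
```

Request:
{"method": "arm_command", "body": {
  "deltas": [
    [0,0,0,-15,0,0,255],
    [0,0,0,-13,0,0,255],
    [0,0,0,-7,0,0,255],
    [0,0,0,0,0,0,255],
    [0,0,0,0,0,0,255]
  ]
}}

```text
time_s: 13.4
tcp_pos: [0.5909, 0.1649, 0.0457]
tcp_rot: [-2.481, -1.927, 0.0]
ft_force: [-0.6, -0.3, -0.0]
gripper_width: -0.0003
grasp_force: 0.0
```

```bash
python3 - <<'E'
from look import *
grab('wrist','w6.png')
E
python3 go.py .586 .1395 .05 75.7
```

```text
t 13.45 pos [0.5909 0.1652 0.0457] yaw 75.7 w -0.0001 j6 0.33 tilt 0.01 | rz 0.0 now [-26.1   1.6  -4.3] after turn [-26.1   1.6  -4.3]
```

View pics/w6.png

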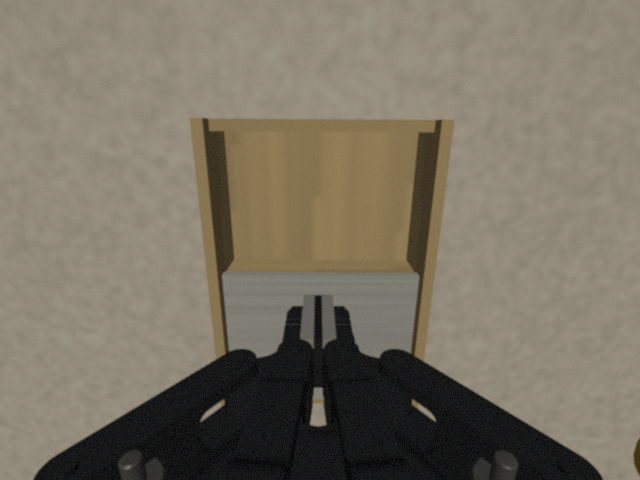

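The gate has followed: its edge is at row 270, just past the divider, so it is nearly shut. I'll push the rest gently and watch the force.

Request:
{"method": "arm_command", "body": {
  "deltas": [
    [0,0,0,-4,0,0,255],
    [0,0,0,-3,0,0,255],
    [0,0,0,0,0,0,255]
  ]
}}

```text
time_s: 13.75
tcp_pos: [0.5891, 0.1584, 0.0457]
tcp_rot: [-2.48, -1.928, 0.0]
ft_force: [0.6, 0.1, -0.6]
gripper_width: -0.0001
grasp_force: 0.0
```

Request:
{"method": "arm_command", "body": {
  "deltas": [
    [0,0,0,-2,0,0,255],
    [0,0,0,0,0,0,255]
  ]
}}

```text
time_s: 13.95
tcp_pos: [0.589, 0.1579, 0.0457]
tcp_rot: [-2.479, -1.927, -0.003]
ft_force: [1.6, 6.3, -2.7]
gripper_width: 0.0
grasp_force: 3.3
```

```bash
python3 go.py .586 .1395 .05 75.7
```

```text
t 13.95 pos [0.589  0.1579 0.0457] yaw 75.7 w 0.0 j6 0.31 tilt 0.15 | rz 0.0 now [-18.5   1.7  -4.3] after turn [-18.5   1.7  -4.3]
```

Request:
{"method": "arm_command", "body": {
  "deltas": [
    [0,0,0,3,0,0,255],
    [0,0,0,0,0,-30,255],
    [0,0,0,0,0,-30,255],
    [0,0,0,0,0,-26,80],
    [0,0,0,0,0,0,80]
  ]
}}

```text
time_s: 14.45
tcp_pos: [0.5924, 0.1595, 0.1364]
tcp_rot: [2.476, 1.925, 0.01]
ft_force: [0.4, -0.9, 0.0]
gripper_width: 0.028
grasp_force: 0.0
```

Request:
{"method": "arm_command", "body": {
  "deltas": [
    [0,0,0,16,-36.7,0,80],
    [0,0,0,16,-36.7,0,80],
    [0,0,0,16,-36.7,0,80],
    [0,0,0,16,-36.7,0,80],
    [0,0,0,16,-36.7,0,80]
  ]
}}

```text
time_s: 14.95
tcp_pos: [0.4295, 0.2825, 0.1309]
tcp_rot: [-2.481, -1.928, 0.002]
ft_force: [-0.5, 0.8, 0.8]
gripper_width: 0.0585
grasp_force: 0.0
```

Request:
{"method": "arm_command", "body": {
  "deltas": [
    [0,0,0,0,0,0,80],
    [0,0,0,0,0,0,80]
  ]
}}

```text
time_s: 15.15
tcp_pos: [0.4306, 0.2824, 0.1313]
tcp_rot: [2.478, 1.931, -0.001]
ft_force: [-0.2, -0.8, -0.1]
gripper_width: 0.0585
grasp_force: 0.0
```

```bash
python3 - <<'E'
from look import *
im,c=grab('wrist','w7.png'); t,ct=grab('top','top2.png')
a=im[::1,:,::-1]; b=cv2.resize(t[190:390,190:560,::-1],(640,346),interpolation=cv2.INTER_CUBIC)
cv2.imwrite('pics/m7.png',cv2.resize(np.vstack([a,b]),None,fx=.72,fy=.72))
for d in optics.regions_of('small_motor_mid','wrist')[:1]:
    ys,xs=np.nonzero(d['region']); w=np.array([onz(c,x,y,.017)[:2] for x,y in zip(xs,ys)],np.float32)
    print(round(d['score'],2),np.round(d['bbox']),w.mean(0))
E
python3 go.py .4325 .285 .026 75.7
```

```text
0.72 [318. 236.  32.  44.] [0.43250802 0.28530076]
t 15.3 pos [0.4323 0.2816 0.1316] yaw 75.7 w 0.0586 j6 0.6 tilt 0.02 | rz -0.0 now [  3.4  -0.6 105.6] after turn [  3.4  -0.6 105.6]
```

View pics/m7.png

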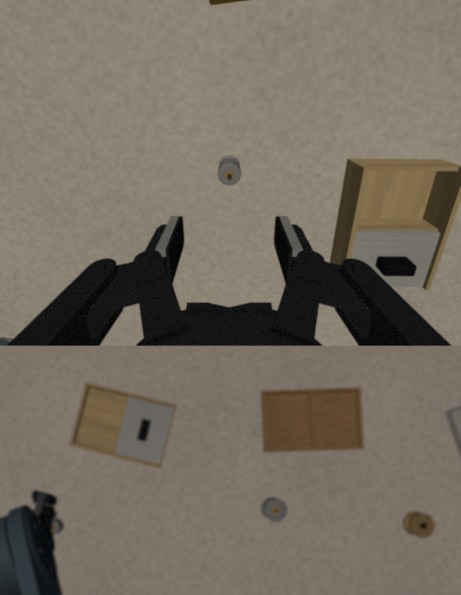

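The gate is fully shut in the overhead view, and the small motor (318,236 in the wrist frame) is centred between the open fingers. I'll grasp it low.

Request:
{"method": "arm_command", "body": {
  "deltas": [
    [0,0,0,3.4,-0.5,35,80],
    [0,0,0,0,0,35,80],
    [0,0,0,0,0,30,80],
    [0,0,0,0,0,16,80],
    [0,0,0,0,0,0,80]
  ]
}}

```text
time_s: 15.8
tcp_pos: [0.4305, 0.2839, 0.013]
tcp_rot: [-2.481, -1.925, 0.008]
ft_force: [-0.1, 0.5, 0.1]
gripper_width: 0.0586
grasp_force: 0.0
```

Request:
{"method": "arm_command", "body": {
  "deltas": [
    [0,0,0,0,0,0,160],
    [0,0,0,0,0,0,255],
    [0,0,0,0,0,0,255],
    [0,0,0,0,0,0,255],
    [0,0,0,0,0,0,255]
  ]
}}

```text
time_s: 16.3
tcp_pos: [0.4333, 0.286, 0.0174]
tcp_rot: [2.479, 1.928, 0.005]
ft_force: [0.9, -1.3, 6.8]
gripper_width: 0.0222
grasp_force: 58.9
```

Request:
{"method": "arm_command", "body": {
  "deltas": [
    [0,0,0,0,0,-20,255],
    [0,0,0,0,0,-35,255],
    [0,0,0,0,0,-40,255],
    [0,0,0,0,0,-10,255],
    [0,0,0,0,0,0,255]
  ]
}}

```text
time_s: 16.8
tcp_pos: [0.4332, 0.2863, 0.1231]
tcp_rot: [2.479, 1.928, 0.007]
ft_force: [0.4, -0.1, -1.1]
gripper_width: 0.022
grasp_force: 58.8
```

```bash
python3 go.py .6045 .2105 .12 75.7
```

```text
t 16.8 pos [0.4332 0.2863 0.1231] yaw 75.7 w 0.022 j6 0.6 tilt 0.29 | rz 0.0 now [-31.3 184.7   3.8] after turn [-31.1 184.7   3.1]
```

Request:
{"method": "arm_command", "body": {
  "deltas": [
    [0,0,0,-6.2,37,0,255],
    [0,0,0,-6.2,37,0,255],
    [0,0,0,-6.2,37,0,255],
    [0,0,0,-6.2,37,0,255],
    [0,0,0,-6.2,37,0,255]
  ]
}}

```text
time_s: 17.3
tcp_pos: [0.6032, 0.209, 0.1182]
tcp_rot: [-2.479, -1.927, 0.005]
ft_force: [0.5, 0.9, 0.4]
gripper_width: 0.0226
grasp_force: 58.9
```

Request:
{"method": "arm_command", "body": {
  "deltas": [
    [0,0,0,0,0,0,255],
    [0,0,0,0,0,20,255],
    [0,0,0,0,0,20,255],
    [0,0,0,0,0,0,255],
    [0,0,0,0,0,0,255]
  ]
}}

```text
time_s: 17.8
tcp_pos: [0.6018, 0.2101, 0.0793]
tcp_rot: [-2.479, -1.927, 0.005]
ft_force: [0.4, 0.2, -0.2]
gripper_width: 0.0226
grasp_force: 59.0
```

```bash
python3 go.py .6045 .2105 .023 75.7; python3 - <<'E'
from look import *
grab('wrist','w8.png')
E
```

```text
t 17.8 pos [0.6018 0.2101 0.0793] yaw 75.7 w 0.0226 j6 0.4 tilt 0.19 | rz 0.0 now [ 1.1  2.7 56.3] after turn [ 1.1  2.5 56.3]
```

View pics/w8.png

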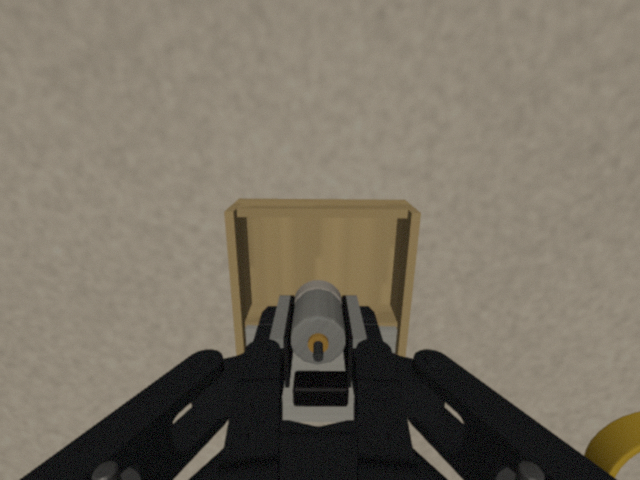

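The small motor is upright between the pads (318,320), centred over the motor pocket. I'll lower it, release it and move away.

Request:
{"method": "arm_command", "body": {
  "deltas": [
    [0,0,0,1,2,25,255],
    [0,0,0,0,0,20,255],
    [0,0,0,0,0,7,255],
    [0,0,0,0,0,0,255],
    [0,0,0,0,0,0,255]
  ]
}}

```text
time_s: 18.35
tcp_pos: [0.6064, 0.2106, 0.0301]
tcp_rot: [2.48, 1.928, 0.002]
ft_force: [0.7, 0.1, -0.8]
gripper_width: 0.0218
grasp_force: 59.0
```

```bash
python3 go.py .6045 .2105 .022 75.7
```

```text
t 18.35 pos [0.6064 0.2106 0.0301] yaw 75.7 w 0.0218 j6 0.4 tilt 0.1 | rz 0.0 now [-0.6 -1.8  8.1] after turn [-0.6 -1.8  8.1]
```

Request:
{"method": "arm_command", "body": {
  "deltas": [
    [0,0,0,0,0,5,255],
    [0,0,0,0,0,2.5,255],
    [0,0,0,0,0,0,255]
  ]
}}

```text
time_s: 18.65
tcp_pos: [0.6057, 0.2104, 0.0215]
tcp_rot: [2.48, 1.928, 0.001]
ft_force: [-0.1, -0.8, 0.0]
gripper_width: 0.0221
grasp_force: 59.0
```

Request:
{"method": "arm_command", "body": {
  "deltas": [
    [0,0,0,0,0,0,120],
    [0,0,0,0,0,0,120],
    [0,0,0,0,0,0,120],
    [0,0,0,0,0,-10,120],
    [0,0,0,0,0,-30,120]
  ]
}}

```text
time_s: 19.15
tcp_pos: [0.6029, 0.2099, 0.0589]
tcp_rot: [-2.478, -1.926, 0.009]
ft_force: [1.2, -0.1, 0.0]
gripper_width: 0.0451
grasp_force: 0.0
```

Request:
{"method": "arm_command", "body": {
  "deltas": [
    [0,0,0,0,0,-35,120],
    [0,0,0,0,0,-35,80],
    [0,0,0,0,0,0,80]
  ]
}}

```text
time_s: 19.45
tcp_pos: [0.6096, 0.2112, 0.1387]
tcp_rot: [2.476, 1.925, 0.016]
ft_force: [0.9, 0.2, 0.8]
gripper_width: 0.0591
grasp_force: 0.0
```

```bash
python3 - <<'E'
from look import *
im,c=grab('wrist','w9.png')
for d in optics.regions_of('small_motor_mid','wrist')[:1]:
    ys,xs=np.nonzero(d['region']); w=np.array([onz(c,x,y,.021)[:2] for x,y in zip(xs,ys)],np.float32)
    print(round(d['score'],2),np.round(d['bbox']),w.mean(0))
E
python3 go.py .459 -.0655 .13 1.5
```

```text
0.56 [312. 242.  33.  44.] [0.60342616 0.21070048]
t 19.55 pos [0.6064 0.2106 0.1332] yaw 75.7 w 0.0585 j6 0.4 tilt 0.18 | rz 74.2 now [-303.9  -74.8    2.6] after turn [-154.6  272.1    3.2]
```

View pics/w9.png

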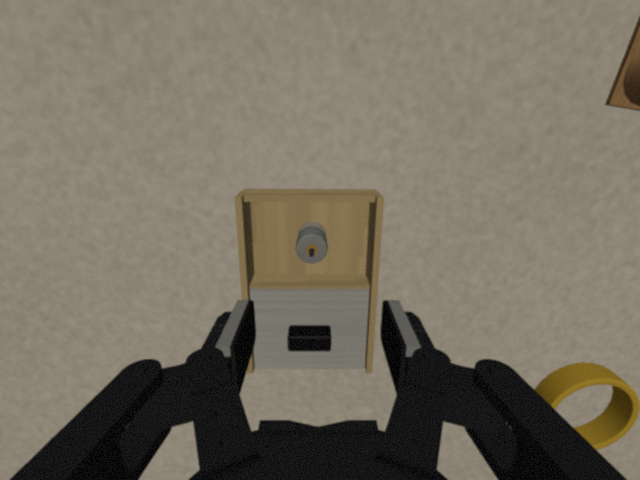

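The small motor stands upright in its pocket (312,242), and the gate is shut. Next is the large motor.

Request:
{"method": "arm_command", "body": {
  "deltas": [
    [0,0,0,-38,-9.4,0,50],
    [0,0,0,-38,-9.4,0,50],
    [0,0,0,-38,-9.4,0,50],
    [0,0,0,-38,-9.4,0,50],
    [0,0,0,-38,-9.4,0,50]
  ]
}}

```text
time_s: 20.05
tcp_pos: [0.511, 0.0369, 0.1298]
tcp_rot: [-2.478, -1.927, 0.003]
ft_force: [0.2, -0.0, -0.1]
gripper_width: 0.0687
grasp_force: 0.0
```

Request:
{"method": "arm_command", "body": {
  "deltas": [
    [0,0,0,-38,-9.4,0,50],
    [0,0,0,-38,-9.4,0,50],
    [0,0,0,-38,-9.4,0,50],
    [0,0,-8,0,0,0,50],
    [0,0,-8,0,0,0,50]
  ]
}}

```text
time_s: 20.55
tcp_pos: [0.4561, -0.0665, 0.13]
tcp_rot: [-2.183, -2.255, 0.002]
ft_force: [-0.2, 0.5, 0.4]
gripper_width: 0.0684
grasp_force: 0.0
```

Request:
{"method": "arm_command", "body": {
  "deltas": [
    [0,0,0,0,0,0,50],
    [0,0,0,0,0,0,50]
  ]
}}

```text
time_s: 20.75
tcp_pos: [0.457, -0.0653, 0.1304]
tcp_rot: [-2.191, -2.249, 0.001]
ft_force: [-0.4, -0.5, 0.4]
gripper_width: 0.0686
grasp_force: 0.0
```

```bash
python3 - <<'E'
from look import *
im,c=grab('wrist','w10.png')
for d in optics.regions_of('large_motor_mid','wrist')[:1]:
    ys,xs=np.nonzero(d['region']); w=np.array([onz(c,x,y,.025)[:2] for x,y in zip(xs,ys)],np.float32)
    print(round(d['score'],2),np.round(d['bbox']),w.mean(0))
E
python3 go.py .459 -.0655 .018 91.5
```

```text
0.98 [319. 247.  49.  60.] [ 0.4580326  -0.06841249]
t 20.85 pos [ 0.4574 -0.0652  0.1308] yaw 91.6 w 0.0687 j6 -0.43 tilt 0.07 | rz 0.1 now [ -0.4   1.8 112.7] after turn [ -0.3   1.6 112.8]
```

View pics/w10.png

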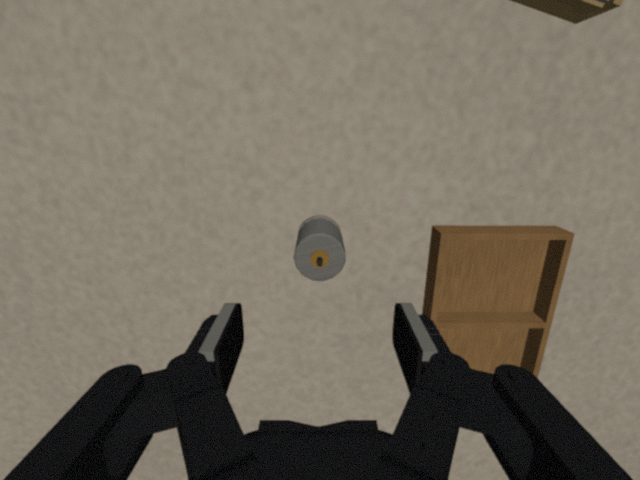

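The large motor (319,247) is centred between the fingers. I'll descend and grip it.

Request:
{"method": "arm_command", "body": {
  "deltas": [
    [0,0,0,-1.8,0.8,35,50],
    [0,0,0,0,0,35,50],
    [0,0,0,0,0,30,50],
    [0,0,0,0,0,13,50],
    [0,0,0,0,0,0,50]
  ]
}}

```text
time_s: 21.35
tcp_pos: [0.457, -0.0666, 0.0166]
tcp_rot: [-2.186, -2.251, 0.002]
ft_force: [-0.7, 0.2, -0.5]
gripper_width: 0.0689
grasp_force: 0.0
```

Request:
{"method": "arm_command", "body": {
  "deltas": [
    [0,0,0,0,0,0,130],
    [0,0,0,0,0,0,255],
    [0,0,0,0,0,0,255],
    [0,0,0,0,0,0,255],
    [0,0,0,0,0,0,255]
  ]
}}

```text
time_s: 21.85
tcp_pos: [0.46, -0.068, 0.02]
tcp_rot: [2.186, 2.252, 0.002]
ft_force: [-2.1, 0.2, 6.8]
gripper_width: 0.0349
grasp_force: 59.5
```

Request:
{"method": "arm_command", "body": {
  "deltas": [
    [0,0,0,0,0,-20,255],
    [0,0,0,0,0,-30,255],
    [0,0,0,0,0,-30,255],
    [0,0,0,0,0,0,255],
    [0,0,0,0,0,0,255]
  ]
}}

```text
time_s: 22.35
tcp_pos: [0.4591, -0.0676, 0.0991]
tcp_rot: [2.186, 2.253, 0.002]
ft_force: [0.1, 0.7, -2.6]
gripper_width: 0.0348
grasp_force: 60.1
```

```bash
python3 go.py .600 -.093 .1 91.6
```

```text
t 22.35 pos [ 0.4591 -0.0676  0.0991] yaw 91.7 w 0.0348 j6 -0.43 tilt 0.15 | rz 0.1 now [-29.6 140.   -0.5] after turn [-29.3 140.1  -0.9]
```

Request:
{"method": "arm_command", "body": {
  "deltas": [
    [0,0,0,-7.4,35,0,255],
    [0,0,0,-7.4,35,0,255],
    [0,0,0,-7.4,35,0,255],
    [0,0,0,-7.4,35,0,255],
    [0,0,0,0,0,0,255]
  ]
}}

```text
time_s: 22.85
tcp_pos: [0.602, -0.0937, 0.0964]
tcp_rot: [2.188, 2.254, 0.001]
ft_force: [0.2, 0.3, -1.6]
gripper_width: 0.0345
grasp_force: 60.7
```

Request:
{"method": "arm_command", "body": {
  "deltas": [
    [0,0,0,0,0,20,255],
    [0,0,0,0,0,20,255],
    [0,0,0,0,0,20,255],
    [0,0,0,0,0,0,255],
    [0,0,0,0,0,0,255]
  ]
}}

```text
time_s: 23.35
tcp_pos: [0.598, -0.0924, 0.0371]
tcp_rot: [-2.186, -2.252, 0.002]
ft_force: [-0.2, 0.2, -1.9]
gripper_width: 0.0346
grasp_force: 60.6
```

```bash
python3 go.py .600 -.093 .0255 91.6
```

```text
t 23.35 pos [ 0.598  -0.0924  0.0371] yaw 91.7 w 0.0346 j6 -0.38 tilt 0.18 | rz 0.1 now [-0.7  2.  11.6] after turn [-0.7  2.  11.6]
```

Request:
{"method": "arm_command", "body": {
  "deltas": [
    [0,0,0,0,2,8,255],
    [0,0,0,0,0,3,255],
    [0,0,0,0,0,0,255]
  ]
}}

```text
time_s: 23.65
tcp_pos: [0.6013, -0.0927, 0.0272]
tcp_rot: [-2.188, -2.255, 0.0]
ft_force: [-0.6, -0.3, -2.0]
gripper_width: 0.0347
grasp_force: 60.6
```

Request:
{"method": "arm_command", "body": {
  "deltas": [
    [0,0,0,0,0,0,105],
    [0,0,0,0,0,0,105],
    [0,0,0,0,0,0,105],
    [0,0,0,0,0,-15,105],
    [0,0,0,0,0,-30,105]
  ]
}}

```text
time_s: 24.15
tcp_pos: [0.5995, -0.0921, 0.0712]
tcp_rot: [-2.185, -2.251, 0.003]
ft_force: [0.7, 0.5, -0.2]
gripper_width: 0.0499
grasp_force: 0.0
```

Request:
{"method": "arm_command", "body": {
  "deltas": [
    [0,0,0,0,0,-35,105],
    [0,0,0,0,0,-25,50],
    [0,0,0,-33.4,-28.8,0,50],
    [0,0,0,-33.4,-28.8,0,50],
    [0,0,0,-33.4,-28.8,0,50]
  ]
}}

```text
time_s: 24.65
tcp_pos: [0.5176, -0.1964, 0.1341]
tcp_rot: [2.185, 2.254, 0.001]
ft_force: [-0.4, -1.1, -0.9]
gripper_width: 0.0687
grasp_force: 0.0
```

Request:
{"method": "arm_command", "body": {
  "deltas": [
    [0,0,0,-33.4,-28.8,0,50],
    [0,0,0,-33.4,-28.8,0,50],
    [0,0,0,-33.4,-28.8,0,50],
    [0,0,0,0,0,0,50],
    [0,0,0,0,0,0,50]
  ]
}}

```text
time_s: 25.15
tcp_pos: [0.4344, -0.2993, 0.1335]
tcp_rot: [2.19, 2.25, 0.0]
ft_force: [0.2, -0.1, 0.3]
gripper_width: 0.0688
grasp_force: 0.0
```

```bash
python3 - <<'E'
from look import *
im,c=grab('wrist','w11.png')
for d in optics.regions_of('spool_mid','wrist')[:1]:
    ys,xs=np.nonzero(d['region']); w=np.array([onz(c,x,y,.022)[:2] for x,y in zip(xs,ys)],np.float32)
    print(round(d['score'],2),np.round(d['bbox']),w.mean(0))
E
python3 go.py .4325 -.298 .016 91.6
```

```text
0.73 [315. 243.  54.  63.] [ 0.43167365 -0.29898497]
t 25.25 pos [ 0.4353 -0.2978  0.133 ] yaw 91.7 w 0.0687 j6 -0.86 tilt 0.05 | rz 0.1 now [-1.00e-01 -2.90e+00  1.17e+02] after turn [ -0.2  -2.8 117. ]
```

View pics/w11.png

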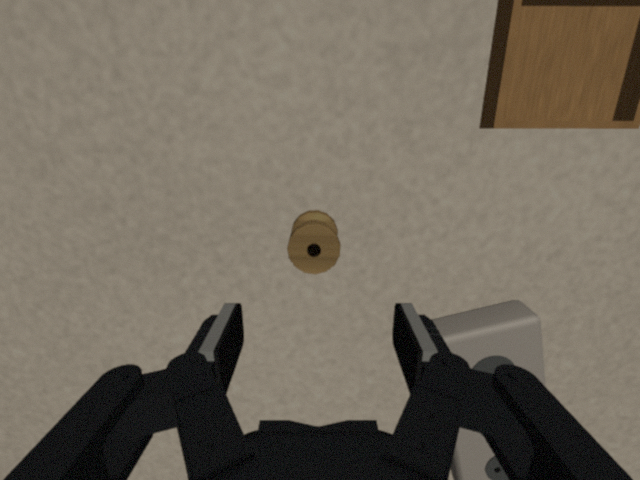

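The spool (315,243) is centred between the fingers. The grey strip at lower right is about 90 mm to the side and well clear. I'll descend with a narrower opening and grip both flanges.

Request:
{"method": "arm_command", "body": {
  "deltas": [
    [0,0,0,-0.5,-2.8,35,70],
    [0,0,0,0,0,35,70],
    [0,0,0,0,0,32,70],
    [0,0,0,0,0,13,70],
    [0,0,0,0,0,0,70]
  ]
}}

```text
time_s: 25.75
tcp_pos: [0.4315, -0.2967, 0.0157]
tcp_rot: [-2.183, -2.254, -0.001]
ft_force: [-0.0, -0.0, 1.1]
gripper_width: 0.0621
grasp_force: 0.0
```

Request:
{"method": "arm_command", "body": {
  "deltas": [
    [0,0,0,0,0,0,140],
    [0,0,0,0,0,0,255],
    [0,0,0,0,0,0,255],
    [0,0,0,0,0,0,255],
    [0,0,0,0,0,0,255]
  ]
}}

```text
time_s: 26.25
tcp_pos: [0.4332, -0.2999, 0.0191]
tcp_rot: [2.185, 2.252, 0.0]
ft_force: [0.9, 1.6, 6.4]
gripper_width: 0.036
grasp_force: 59.9
```

Request:
{"method": "arm_command", "body": {
  "deltas": [
    [0,0,0,0,0,-20,255],
    [0,0,0,0,0,-35,255],
    [0,0,0,0,0,-40,255],
    [0,0,0,0,0,0,255],
    [0,0,0,0,0,0,255]
  ]
}}

```text
time_s: 26.75
tcp_pos: [0.4324, -0.2996, 0.1138]
tcp_rot: [2.186, 2.252, -0.0]
ft_force: [-0.6, -0.0, -1.3]
gripper_width: 0.0356
grasp_force: 59.9
```

```bash
python3 go.py .602 -.170 .11 91.6
```

```text
t 26.75 pos [ 0.4324 -0.2996  0.1138] yaw 91.7 w 0.0356 j6 -0.86 tilt 0.19 | rz 0.1 now [124.5 173.3   3.8] after turn [124.8 173.1   3.8]
```

Request:
{"method": "arm_command", "body": {
  "deltas": [
    [0,0,0,25,34.7,0,255],
    [0,0,0,25,34.7,0,255],
    [0,0,0,25,34.7,0,255],
    [0,0,0,25,34.7,0,255],
    [0,0,0,25,34.7,0,255]
  ]
}}

```text
time_s: 27.25
tcp_pos: [0.6015, -0.167, 0.1102]
tcp_rot: [-2.186, -2.252, 0.002]
ft_force: [-0.0, -0.1, 0.2]
gripper_width: 0.0354
grasp_force: 60.0
```

Request:
{"method": "arm_command", "body": {
  "deltas": [
    [0,0,0,0,0,0,255],
    [0,0,0,0,0,25,255],
    [0,0,0,0,0,25,255],
    [0,0,0,0,0,20,255],
    [0,0,0,0,0,0,255]
  ]
}}

```text
time_s: 27.75
tcp_pos: [0.5975, -0.1673, 0.0372]
tcp_rot: [-2.182, -2.248, 0.005]
ft_force: [-0.1, 0.1, -1.0]
gripper_width: 0.0357
grasp_force: 60.1
```

Request:
{"method": "arm_command", "body": {
  "deltas": [
    [0,0,0,0,0,0,255],
    [0,0,0,0,0,0,255]
  ]
}}

```text
time_s: 27.95
tcp_pos: [0.602, -0.1692, 0.0432]
tcp_rot: [2.187, 2.253, 0.0]
ft_force: [0.1, -0.8, -0.9]
gripper_width: 0.0355
grasp_force: 60.1
```

```bash
python3 - <<'E'
from look import *
grab('wrist','w12.png')
E
python3 go.py .602 -.170 .0245 91.6
```

```text
t 28.0 pos [ 0.6023 -0.1693  0.0435] yaw 91.7 w 0.0358 j6 -0.49 tilt 0.11 | rz 0.1 now [-0.7 -0.3 19. ] after turn [-0.7 -0.3 19. ]
```

View pics/w12.png

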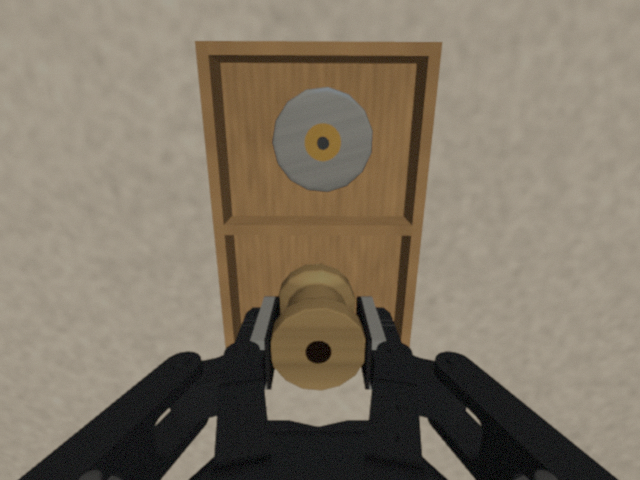

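The large motor stands upright in the far compartment (322,140). The spool is upright over the near one (318,340).

Request:
{"method": "arm_command", "body": {
  "deltas": [
    [0,0,0,0,0,10,255],
    [0,0,0,0,0,6,255],
    [0,0,0,0,0,0,255],
    [0,0,0,0,0,0,255]
  ]
}}

```text
time_s: 28.4
tcp_pos: [0.6013, -0.1685, 0.0259]
tcp_rot: [-2.187, -2.254, 0.0]
ft_force: [0.3, -0.1, -0.1]
gripper_width: 0.0358
grasp_force: 60.1
```

```bash
python3 go.py .602 -.170 .0235 91.6
```

```text
t 28.4 pos [ 0.6013 -0.1685  0.0259] yaw 91.7 w 0.0358 j6 -0.49 tilt 0.04 | rz 0.1 now [-1.5  0.7  2.4] after turn [-1.5  0.7  2.4]
```

Request:
{"method": "arm_command", "body": {
  "deltas": [
    [0,0,0,0,0,2,255],
    [0,0,0,0,0,0,255],
    [0,0,0,0,0,0,105],
    [0,0,0,0,0,0,105],
    [0,0,0,0,0,0,105]
  ]
}}

```text
time_s: 28.9
tcp_pos: [0.6017, -0.1687, 0.0245]
tcp_rot: [2.188, 2.254, 0.0]
ft_force: [0.7, 0.3, -0.1]
gripper_width: 0.0506
grasp_force: 0.0
```

Request:
{"method": "arm_command", "body": {
  "deltas": [
    [0,0,0,0,0,-15,105],
    [0,0,0,0,0,-30,105],
    [0,0,0,0,0,-40,105],
    [0,0,0,0,0,-40,105],
    [0,0,0,0,0,-30,105]
  ]
}}

```text
time_s: 29.4
tcp_pos: [0.6025, -0.1691, 0.1837]
tcp_rot: [2.185, 2.252, 0.002]
ft_force: [0.4, -0.1, -0.1]
gripper_width: 0.0503
grasp_force: 0.0
```

Request:
{"method": "arm_command", "body": {
  "deltas": [
    [0,0,0,-25,-30,0,105],
    [0,0,0,-25,-30,0,105],
    [0,0,0,-25,-30,0,105],
    [0,0,0,0,0,0,105],
    [0,0,0,0,0,0,105]
  ]
}}

```text
time_s: 29.9
tcp_pos: [0.5137, -0.2471, 0.1806]
tcp_rot: [2.189, 2.251, 0.001]
ft_force: [-0.4, 0.5, 0.2]
gripper_width: 0.0498
grasp_force: 0.0
```

```bash
python3 - <<'E'
from look import *
im,c=grab('wrist'); s,_=grab('side')
cv2.imwrite('pics/m13.png',np.vstack([cv2.resize(im[:,:,::-1],(400,300)),cv2.resize(s[180:300,230:430,::-1],(400,240))]))
E
```

```text
(no output)
```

View pics/m13.png

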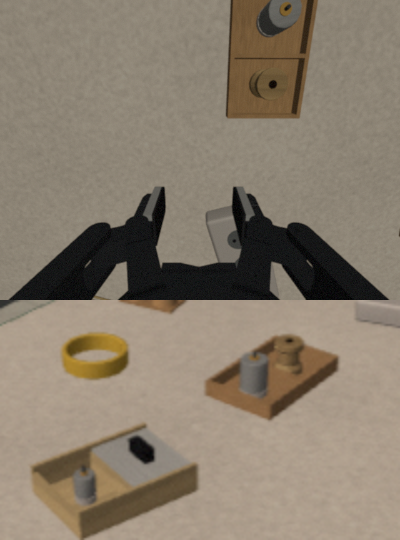

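In the side view, both motors and the spool stand upright in their compartments. The gate is shut, the tape is untouched and the arm is clear.

```bash
python3 -c "
from bench import job
print(job.hand_in())"
```

```text
the job is handed in; nothing more can be done
None
```

I made up both kits and handed the job in after about 30 s of robot time. The last pictures show everything in place and the gate shut over the battery, but no verdict came back.

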